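# Level a pipe stand and jack up its saddle

### The job

The pipe stand on the bench leans and rocks because its two front levelling screws (yellow wings) are backed off. Turn both until the stand sits level and firm on all four feet; then lift the red saddle straight up exactly four clicks of its ratchet, from the bottom notch, and let it rest on the pawl. Leave the stand standing where it is, do not disturb the other things on the bench, and let go at the end.

Things in the scene. Friction and masses are not known exactly. Their poses are not given: they have to be found in the camera images.
- stand: teal cast pipe stand, 5.5 kg: front cross beam 56 x 270 mm (top 40 mm up), spine, rear bar 56 x 220 mm (top 34 mm up), in the middle a column guide 60 x 56 mm, 115 mm high. Origin: on the column's axis, mid-way between front and rear feet, level with the rear feet's undersides. x from the front beam (robot side) to the rear bar, y left, z up. It is a little front-heavy: a short front foot lets its corner sag
- table: grey laminate bench top, level, its surface at z = 0; origin not needed
- foot_left: front left levelling foot: steel disc 40 mm across on a 14 mm screw stem through the front beam; it does not spin, it moves down out of the frame when the wing screw above it is turned. Origin: centre of its underside, 100 mm in front (local -x) and 105 mm to the left of the stand's centre
- foot_right: front right levelling foot: steel disc 40 mm across on a 14 mm screw stem through the front beam; it does not spin, it moves down out of the frame when the wing screw above it is turned. Origin: centre of its underside, 100 mm in front (local -x) and 105 mm to the right of the stand's centre
- foot_rear_left: rubber rear foot, a disc 36 mm across and 18 mm high on a very short stiff spring, not adjustable; it squashes about 0.6 mm under its share of the weight. Origin: centre of its underside, 100 mm behind (local +x) and 85 mm to the left of the stand's centre
- foot_rear_right: rubber rear foot, a disc 36 mm across and 18 mm high on a very short stiff spring, not adjustable; it squashes about 0.6 mm under its share of the weight. Origin: centre of its underside, 100 mm behind (local +x) and 85 mm to the right of the stand's centre
- left_grip (a point): middle of the yellow wing on the front left screw, on its axis: the point to grip. Flat bar 48 mm long (along this point's x), 14 mm thick (its y), 30 mm high (15 mm above and below this point), z up. Under it a hub 18 mm across and 10 mm high, then the stem. The beam's top lies 41 mm below this point when the stand is level, 3 to 6 mm more at the start
- right_grip (a point): middle of the yellow wing on the front right screw, on its axis: the point to grip. Flat bar 48 mm long (along this point's x), 14 mm thick (its y), 30 mm high (15 mm above and below this point), z up. Under it a hub 18 mm across and 10 mm high, then the stem. The beam's top lies 41 mm below this point when the stand is level, 3 to 6 mm more at the start
- screw_left (a joint): angle (rad) of the front left wing screw, growing clockwise seen from above; at 0 the wing lies along the stand's x. Clockwise drives the foot down, so raises that corner, 2 mm per rad. Starts backed off, -3.15 to -1.8, each side differently; the stand is level with both near -0.2. Limits -4.3, 1.6. Takes 0.1 to 0.16 N m; stays where it is left
- screw_right (a joint): angle (rad) of the front right wing screw, growing clockwise seen from above; at 0 the wing lies along the stand's x. Clockwise drives the foot down, so raises that corner, 2 mm per rad. Starts backed off, -3.15 to -1.8, each side differently; the stand is level with both near -0.2. Limits -4.3, 1.6. Takes 0.1 to 0.16 N m; stays where it is left
- saddle_grip (a point): middle of the red saddle block on the column, on its axis: the point to grip. Block 30 mm wide along x (the faces to grip), 90 mm long along y, 22 mm high (15 mm below to 7 mm above this point); at its y ends plates slope up like a V to 40 mm above this point. Axes as the stand's. The guide's top lies 28 mm below this point in the bottom notch
- column (a joint): height (m) of column and saddle above the bottom notch, where it starts. A click every 0.015, so four are 0.060. A sprung yellow pawl behind the guide lets it rise (5 to 10 N in all) and holds it at the last notch passed: lift 2 to 10 mm past that notch and let it settle back; it cannot go lower again. Top stop 0.085
- bin: bystander: open blue plastic bin 110 x 160 x 70 mm with fittings; origin at the centre of its underside
- coupling: bystander: steel pipe coupling standing on end, 60 mm across and 60 mm high; origin at the centre of its underside
- bottle: bystander: white bottle with red cap, 60 mm across and 150 mm high; origin at the centre of its underside
- wrench: bystander: grey steel wrench 180 mm long lying flat; origin under its middle

How it is judged:
By the outcome, as a careful person would: the job done as asked, in the order asked, and still so for the second after the job is handed in, with the robot touching nothing.
It also fails if it takes over 72 s, if anything falls off the work surface, if the arm or the gripper's body presses on something with over 40 N, if the wrist force passes 120 N, or if a joint passes its speed limit or range.

### The arm

A 6-joint arm with a two-finger parallel gripper is mounted at the origin on the work surface. World frame = base frame: x ahead of the robot, y to its left, z up, the work surface at z = 0. Lengths are in m, angles in rad, forces in N, time in s.
With the tool pointing down it reaches from about 0.3 to 0.775 m from the base axis. Payload 14.6 kg.
Tool frame: the origin (TCP) lies at the very end of the fingers, on their centre line; the grasp point (between the pads) lies 19 mm behind it (grip_depth is the distance from the TCP to the grasp point, in m); z points along the fingers, y is the direction in which the jaws open and shut (so a half turn about z gives the same grasp; the last joint's range is limited). The gripper opens to 85 mm and grips with 20 to 120 N. Pads are 22 mm wide; open, the fingers measure 114 mm over their backs; the gripper's body (76 mm by 85 mm) begins 54 mm behind the grasp point. The pads swing forward as they close: fully open they stand 13 mm farther back than shut.
Start: joints at [-1.317, 0.3, 1.521, -0, 1.321, -0.067], TCP at [0.173, -0.522, 0.231] pointing down, gripper open.
Joint ranges: [-3.03, 3.03], [-0.79, 2.21], [0.23, 2.52], [-1.04, 4.18], [0, 3.07], [-2.55, 2.55]. Speed limits (rad/s): [2.22, 2.22, 2.57, 3.14, 3.14, 3.14].

### API

Orientations are given as a unit quaternion [x, y, z, w].
In Python, from rig import * gives the robot as it stands.
- The arm moves only by the shell command python3 -m pendant 'ROWS' [OPENING] [FORCE]. ROWS is text: rows parted by semicolons, each of 4 numbers parted by spaces: the shift along the tool's x, y, z in m, then the turn about the tool's z in rad. In form: tx ty tz spin; .... A call has 1 to 10 rows; each row shifts and turns the commanded pose from where the row before left it, along the tool's axes as they then stand; what a row does not reach is not made up. A row lasts 1/12 s, in which the tool goes at most 41.7 mm and 7.16 degrees, less where a joint would pass 70% of its speed; a pose out of reach is approached as far as the arm can. A call with a gripper value outside its range is refused whole. OPENING is the opening, from -1 (shut) to 1 (fully open), so that 0 is half open, set as the call begins (- or left out, the last holds). The fingers move at their own pace and stop on an object; FORCE is the grip in N (left out, the last holds). Time passes only in rows, so rows that do not move let the fingers close. It gives the time, the measured TCP pose, the force and the opening at its end, in the units of the state.
- state(): the state, without advancing time (a new reading comes with each control period).
- get_image(name): name is "scene" or "top" or "wrist"; returns a dict with "image" (384x512x3 uint8, red, green, blue), "camera_matrix" (3x3 intrinsics, pixels), "xyz" and "orientation" of the camera in the world. Camera axes: x right, y down, z forward; pixel columns grow to the right and rows downward; lengths in m; the calibration is good to about 2 mm. A picture is of the moment at which its call begins. There is no depth.
- close_job(): hands the job in, once; it reports no verdict.
The state is a dict: "t": time; "q": joint angles; "qd": joint speeds; "tau": joint torques, N m; "eef_pos": TCP position; "orientation": TCP orientation; "contact_force": force on the tool from outside, world axes, zero at the start; "moment": the same for the moment, N m; "opening": finger opening in m.
Only numpy, scipy, OpenCV 4.12 (cv2) and the standard library are available. Lean on these libraries where they do the work, as an engineer would, in place of code of your own. Each camera call takes 0.05 s, during which the arm holds its last target.

## Working session

There is one attempt and no reset: what is moved stays moved. The work goes in short steps, Python scripts to look and compute and a shell command to move; the robot and the scene stay as the last step left them, time stands still between calls to the robot, and variables do not carry over. Pictures are saved under pics/ and viewed, and the job is handed in when it is done.

```bash
mkdir -p pics; ls
python3 - <<'E'
from rig import *
import cv2
s=state(); print({k:(v if isinstance(v,float) else [round(x,4) for x in v]) for k,v in s.items()})
for n in ["scene","top","wrist"]:
    d=get_image(n); cv2.imwrite(f"pics/{n}0.png",d["image"][:,:,::-1]); print(n,d["camera_matrix"],d["xyz"],d["orientation"])
E
```

```text
pics
{'t': 0.0, 'q': [np.float64(-1.3166), np.float64(0.3005), np.float64(1.5216), np.float64(0.0), np.float64(1.3207), np.float64(-0.0666)], 'qd': [np.float64(0.0003), np.float64(0.0015), np.float64(0.001), np.float64(-0.0004), np.float64(0.0001), np.float64(0.0003)], 'tau': [np.float64(-0.0008), np.float64(-54.3503), np.float64(-36.1797), np.float64(-0.0001), np.float64(0.004), np.float64(0.0)], 'eef_pos': [np.float64(0.1734), np.float64(-0.5217), np.float64(0.2307)], 'orientation': [np.float64(0.9872), np.float64(0.1597), np.float64(-0.0001), np.float64(-0.0006)], 'contact_force': [np.float64(-0.718), np.float64(0.2498), np.float64(-0.223)], 'moment': [np.float64(-0.0149), np.float64(0.0485), np.float64(0.0218)], 'opening': 0.08555811547867954}
scene [[445.84912394   0.         255.80239862]
 [  0.         445.84912394 189.10808554]
 [  0.           0.           1.        ]] [1.18898574 0.76454919 0.89540971] [ 0.30835227  0.84694645 -0.40962876 -0.14072975]
top [[459.20792752   0.         258.6978217 ]
 [  0.         459.20792752 185.05711403]
 [  0.           0.           1.        ]] [0.45567777 0.0156026  1.27572915] [-0.70608842  0.70647384 -0.03913473  0.02832567]
wrist [[319.40063727   0.         253.83874856]
 [  0.         319.40063727 194.99321594]
 [  0.           0.           1.        ]] [ 0.25041811 -0.49556271  0.37352593] [ 0.80067535 -0.57735498 -0.09383236  0.12952105]
```

View pics/scene0.png

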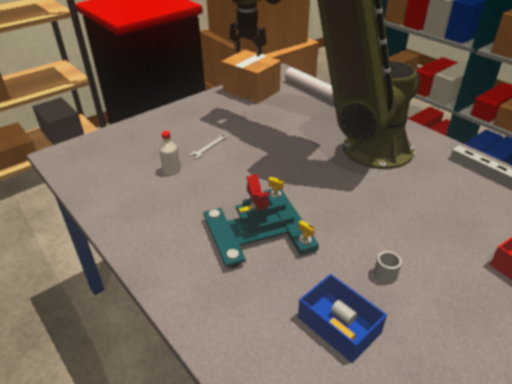

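View pics/top0.png

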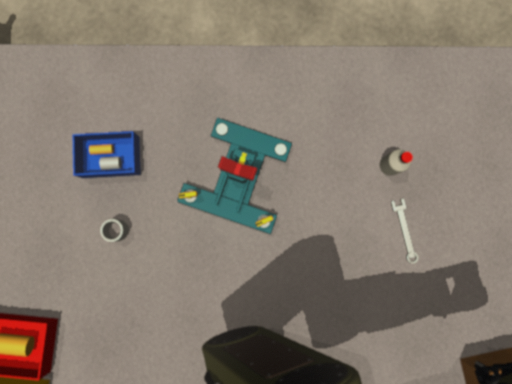

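View pics/wrist0.png

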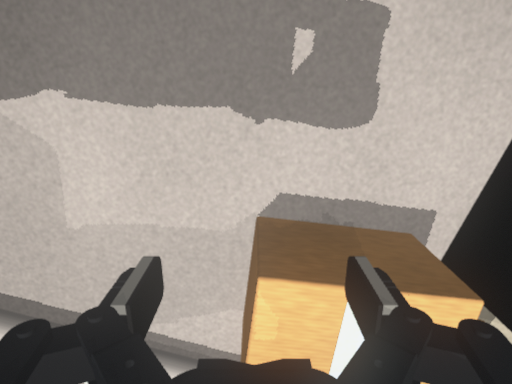

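```bash
cat > h.py <<'E'
import numpy as np, cv2
from scipy.spatial.transform import Rotation as R
def ray(d,u,v):
    K=np.array(d["camera_matrix"]);r=np.linalg.inv(K)@[u,v,1.]
    return np.array(d["xyz"]),R.from_quat(d["orientation"]).apply(r)
def onz(d,u,v,z):
    o,r=ray(d,u,v);return o+r*(z-o[2])/r[2]
def tri(d1,p1,d2,p2):
    o1,r1=ray(d1,*p1);o2,r2=ray(d2,*p2)
    t=np.linalg.lstsq(np.c_[r1,-r2],o2-o1,rcond=None)[0]
    a,b=o1+r1*t[0],o2+r2*t[1];return (a+b)/2,np.linalg.norm(a-b)
def proj(d,p):
    c=R.from_quat(d["orientation"]).inv().apply(np.array(p)-d["xyz"]);q=np.array(d["camera_matrix"])@c;return q[:2]/q[2]
def mask(im,c):
    h=cv2.cvtColor(im,cv2.COLOR_RGB2HSV);H,S,V=[h[...,i].astype(int) for i in range(3)]
    return {"y":(H>18)&(H<34)&(S>130)&(V>90),"r":((H<6)|(H>174))&(S>150)&(V>70),"t":(H>78)&(H<98)&(S>90),"w":(S<60)&(V>150)}[c].astype(np.uint8)
def blobs(im,c,amin=15):
    n,l,st,ce=cv2.connectedComponentsWithStats(mask(im,c));out=[]
    for i in range(1,n):
        if st[i,4]>=amin:
            ys,xs=np.nonzero(l==i);pts=np.c_[xs,ys].astype(np.float32)
            out.append((st[i,4],ce[i].round(1),cv2.minAreaRect(pts)))
    return out
E
python3 - <<'E'
from rig import *
from h import *
for n in ["top","scene"]:
    d=get_image(n)
    for c in "yrtw":
        for b in blobs(d["image"],c,25 if c!='w' else 60):
            if b[0]<4000: print(n,c,b[0],b[1],[np.round(x,1) for x in b[2]])
    im=d["image"];x0,y0=(165,105) if n=="top" else (190,160)
    cv2.imwrite(f"pics/{n}1.png",cv2.resize(im[y0:y0+145,x0:x0+145,::-1],None,fx=4,fy=4,interpolation=cv2.INTER_CUBIC))
E
```

```text
top y 155 [100.7 148.8] [array([101. , 148.5]), array([ 7., 22.]), np.float64(90.0)]
top y 52 [242.5 158.2] [array([242.3, 157.7]), array([ 5.5, 10.4]), np.float64(12.5)]
top y 96 [187.7 194.3] [array([187.6, 194.4]), array([ 5.7, 17.4]), np.float64(82.9)]
top y 87 [264.1 220.3] [array([264.1, 220.3]), array([ 5. , 17.1]), np.float64(68.2)]
top y 480 [ 13.  344.8] [array([ 13.3, 344.9]), array([28.5, 17.7]), np.float64(5.7)]
top r 101 [406.2 156.8] [array([406.5, 157. ]), array([10., 11.]), np.float64(90.0)]
top r 441 [237.1 168.2] [array([237., 168.]), array([37.3, 12.6]), np.float64(18.4)]
top r 1689 [ 24.9 345.8] [array([ 21.1, 348.6]), array([48. , 58.8]), np.float64(5.5)]
top t 1592 [250.1 143.3] [array([248.8, 146.1]), array([78.1, 33.2]), np.float64(18.4)]
top t 2196 [230.7 200.8] [array([231.7, 193.6]), array([97.4, 49.2]), np.float64(19.1)]
top t 50 [187.5 187. ] [array([189.3, 186.6]), array([ 6., 15.]), np.float64(85.6)]
top w 231 [13.8  5.9] [array([14. ,  8.5]), array([17., 28.]), np.float64(90.0)]
top w 130 [66.3  9.4] [array([64., 11.]), array([14.3, 30.4]), np.float64
[... 6077 characters left out ...]
t 283 [463.8 126.7] [array([462.4, 129.1]), array([26.4, 18.4]), np.float64(21.8)]
scene t 2247 [254.8 228.8] [array([260.5, 228.9]), array([ 59.7, 100.9]), np.float64(76.0)]
scene t 43 [244.  215.2] [array([244. , 215.5]), array([5., 8.]), np.float64(90.0)]
scene w 141 [249.6  60.5] [array([249.9,  60.3]), array([ 4.9, 30. ]), np.float64(63.4)]
scene w 499 [307.   78.5] [array([306.6,  78.8]), array([55. , 14.4]), np.float64(16.6)]
scene w 142 [290.1  90.7] [array([292.4,  92.6]), array([27.7,  8.1]), np.float64(23.2)]
scene w 85 [232.1 253. ] [array([232.5, 253. ]), array([ 8., 11.]), np.float64(90.0)]
scene w 200 [343.4 309.3] [array([343.3, 309.2]), array([22. ,  9.4]), np.float64(37.6)]
```

View pics/top1.png

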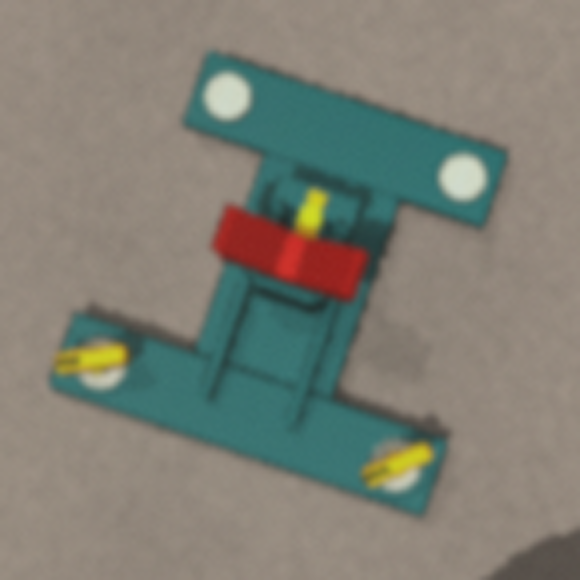

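View pics/scene1.png

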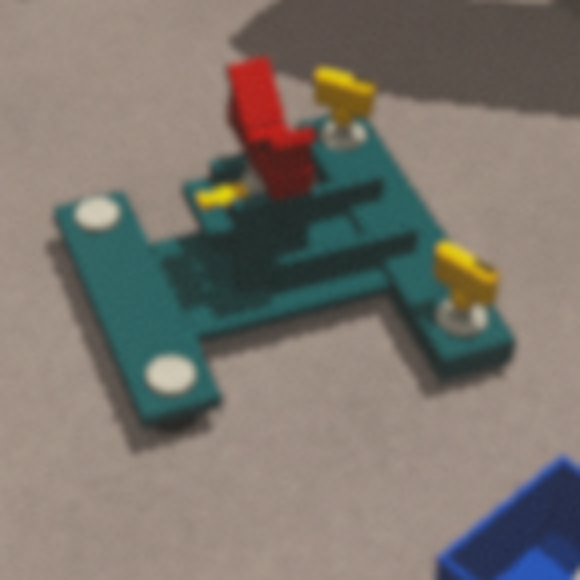

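Run:
```python
from rig import *
from h import *
d=get_image("top");e=get_image("scene")
rl=onz(d,221.4,128.5,.035);rr=onz(d,280.3,148.9,.035)
print("rear",rl,rr,np.linalg.norm(rl-rr), tri(d,(221.4,128.5),e,(170/4+190,375/4+160)),tri(d,(280.3,148.9),e,(97/4+190,213/4+160)))
v=rl-rr; yaw=np.arctan2(v[1],v[0])-np.pi/2
print("yaw",yaw)
wl=onz(d,187.7,194.3,.094);wr=onz(d,264.1,220.3,.094)
print("wings",wl,wr,np.linalg.norm(wl-wr),"yaw",np.arctan2(*(wl-wr)[[1,0]])-np.pi/2)
print(tri(d,(187.7,194.3),e,(305.9,228.4)),tri(d,(264.1,220.3),e,(275.5,182.8)))
m=(rl+rr)/2; mw=(wl+wr)/2
print("centre",(m+mw)/2,"len",np.linalg.norm((m-mw)[:2]),np.arctan2(*(m-mw)[[1,0]]))
for c,b in (("L",(187.6,194.4,82.9)),("R",(264.1,220.3,68.2))): pass
im=d["image"];M=mask(im,"y")
for (u,v) in ((188,194),(264,220)):
    ys,xs=np.nonzero(M[v-13:v+14,u-13:u+14]);p=np.c_[xs+u-13.,ys+v-13]
    cc=p.mean(0);w=np.linalg.svd(p-cc)[2][0]
    a=onz(d,*(cc-8*w),.094);b=onz(d,*(cc+8*w),.094);t=np.arctan2(*(b-a)[[1,0]])
    print(cc,"wing world angle",t%np.pi, "screw", (yaw-t+np.pi/2)%np.pi-np.pi/2)
```

```text
rear [0.73031346 0.0986773  0.035     ] [ 0.67389014 -0.06272503  0.035     ] 0.17098041663942393 (array([0.73108625, 0.09804764, 0.03488663]), np.float64(0.0019502068050698416)) (array([ 0.67473294, -0.06338757,  0.03446862]), np.float64(0.0019274113996005564))
yaw -0.3363021790594658
wings [0.54487249 0.18027395 0.094     ] [ 0.47792806 -0.01630975  0.094     ] 0.20766970702052268 yaw -0.32822164919846397
(array([0.54749229, 0.18202192, 0.07356721]), np.float64(0.0030754278785695617)) (array([ 0.4789581 , -0.0174703 ,  0.07429189]), np.float64(0.0018201005549983759))
centre [0.60675104 0.04997912 0.0645    ] len 0.20115624619576378 -0.32381995547962655
[187.65625    194.27083333] wing world angle 1.706156309941467 screw 1.0991341645888602
[264.11494253 220.32183908] wing world angle 1.9631875534163683 screw 0.842102921113959
```

```bash
cat >> h.py <<'E'
def phi(s):
    x=R.from_quat(s["orientation"]).apply([1,0,0]);return np.arctan2(x[1],x[0])
def totool(s,p):
    return R.from_quat(s["orientation"]).inv().apply(np.array(p)-s["eef_pos"])
E
python3 - <<'E'
from rig import *
from h import *
s=state();print(phi(s),totool(s,[.478,-.016,.20]))
E
```

```text
0.32081185863439854 [ 0.44855924 -0.38401305  0.03127902]
```

```bash
python3 -m pendant '.0299 -.0256 .002 0; .0299 -.0256 .002 0; .0299 -.0256 .002 0; .0299 -.0256 .002 0; .0299 -.0256 .002 0; .0299 -.0256 .002 0; .0299 -.0256 .002 0; .0299 -.0256 .002 0; .0299 -.0256 .002 0; .0299 -.0256 .002 0' && python3 -m pendant '.0299 -.0256 .002 0; .0299 -.0256 .002 0; .0299 -.0256 .002 0; .0299 -.0256 .002 0; .0299 -.0256 .002 0; 0 0 0 -.12; 0 0 0 -.12; 0 0 0 -.12; 0 0 0 -.12; 0 0 0 -.12' && python3 -m pendant '0 0 0 -.12; 0 0 0 -.12; 0 0 0 -.12; 0 0 0 -.12; 0 0 0 -.12; 0 0 0 -.12; 0 0 0 -.12; 0 0 0 -.12; 0 0 0 -.08; 0 0 0 0'
python3 - <<'E'
from rig import *
from h import *
s=state();print(phi(s),s["eef_pos"],s["q"],totool(s,[.478,-.016,.20]))
d=get_image("wrist");cv2.imwrite("pics/w1.png",d["image"][:,:,::-1])
for b in blobs(d["image"],"y",60): print(b)
print(d["xyz"],d["orientation"], proj(d,[.478,-.016,.081]))
d=get_image("scene");cv2.imwrite("pics/s1.png",d["image"][:,:,::-1])
E
```

```text
t: 1.18
eef_pos: [0.377, -0.1829, 0.2115]
orientation: [0.987, 0.16, 0.0, 0.0]
contact_force: [1.1, -0.7, 0.1]
opening: 0.0854
t: 2.02
eef_pos: [0.4779, -0.016, 0.2013]
orientation: [0.894, 0.447, -0.0, -0.0]
contact_force: [-0.5, 0.7, -0.3]
opening: 0.0852
t: 2.85
eef_pos: [0.4779, -0.0161, 0.2013]
orientation: [0.555, 0.832, -0.0, 0.0]
contact_force: [-0.0, -0.3, 0.3]
opening: 0.0856
1.964624410706095 [ 0.47793578 -0.01609727  0.2013034 ] [-1.10270317e-01  1.68486843e-01  1.75581352e+00 -1.79202056e-05
  1.21729219e+00 -5.04092198e-01] [6.52017375e-05 9.66437225e-05 1.30339553e-03]
(np.int32(460), array([437.2,   7.2]), ((439.0, 8.5), (17.0, 34.0), 90.0))
(np.int32(818), array([254.2, 188.2]), ((254.5, 187.5), (57.0, 17.0), 90.0))
[0.4466873  0.05962327 0.34404623] [0.96796583 0.19329423 0.03147481 0.15712677] [253.62346131 188.53397611]
```

View pics/w1.png

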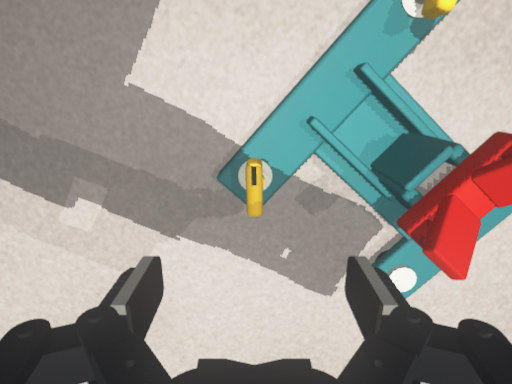

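View pics/s1.png

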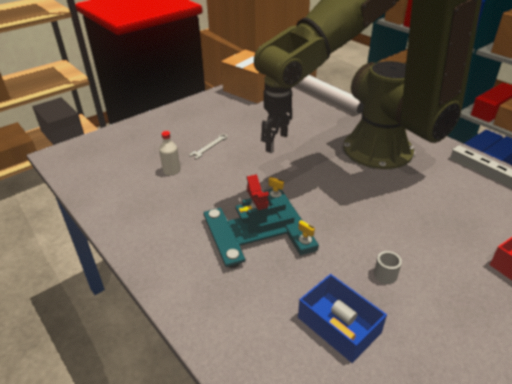

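```bash
python3 -m pendant '0 0 .02 0; 0 0 .02 0; 0 0 .02 0; 0 0 .02 0; 0 0 .02 0; 0 0 .02 0; 0 0 .019 0; 0 0 0 0' && python3 -m pendant '0 0 0 0; 0 0 0 0; 0 0 0 0; 0 0 0 0; 0 0 0 0; 0 0 0 0; 0 0 0 0; 0 0 0 0' -1 40
python3 - <<'E'
from rig import *
from h import *
s=state();print(phi(s),s["eef_pos"],s["moment"],s["contact_force"])
d=get_image("wrist");cv2.imwrite("pics/w2.png",d["image"][:,:,::-1])
E
```

```text
t: 3.62
eef_pos: [0.4762, -0.0159, 0.0593]
orientation: [0.558, 0.83, -0.001, -0.002]
contact_force: [-0.6, 0.0, -1.2]
opening: 0.0856
t: 4.28
eef_pos: [0.4786, -0.0161, 0.0629]
orientation: [0.557, 0.831, 0.0, 0.001]
contact_force: [1.9, 1.6, 5.2]
opening: 0.0133
1.9607982557788641 [ 0.47859967 -0.01609055  0.06288715] [ 0.23557805 -0.63889555  0.06913935] [1.93576122 1.5971297  5.16304594]
```

View pics/w2.png

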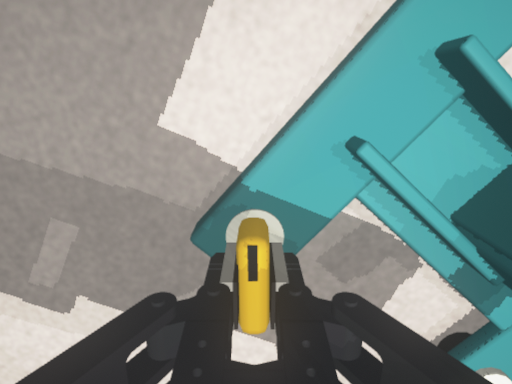

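```bash
python3 -m pendant '0 0 0 .1; 0 0 0 .1; 0 0 0 .1; 0 0 0 .1; 0 0 0 .1; 0 0 0 .1; 0 0 0 .1; 0 0 0 .1; 0 0 0 .1; 0 0 0 .1'
python3 - <<'E'
from rig import *
from h import *
s=state();print(phi(s),s["eef_pos"],s["moment"],s["contact_force"])
d=get_image("scene");cv2.imwrite("pics/s3.png",cv2.resize(d["image"][100:290,130:380,::-1],None,fx=3,fy=3))
d=get_image("wrist");cv2.imwrite("pics/w3.png",d["image"][:,:,::-1])
E
```

```text
t: 5.17
eef_pos: [0.479, -0.0159, 0.0628]
orientation: [0.888, 0.46, 0.001, 0.001]
contact_force: [6.9, 3.4, 0.6]
opening: 0.0131
0.9559664007365809 [ 0.47904814 -0.01591046  0.0628289 ] [ 0.63059673 -1.55300753  0.1679543 ] [6.90295147 3.39949118 0.63942939]
```

View pics/s3.png

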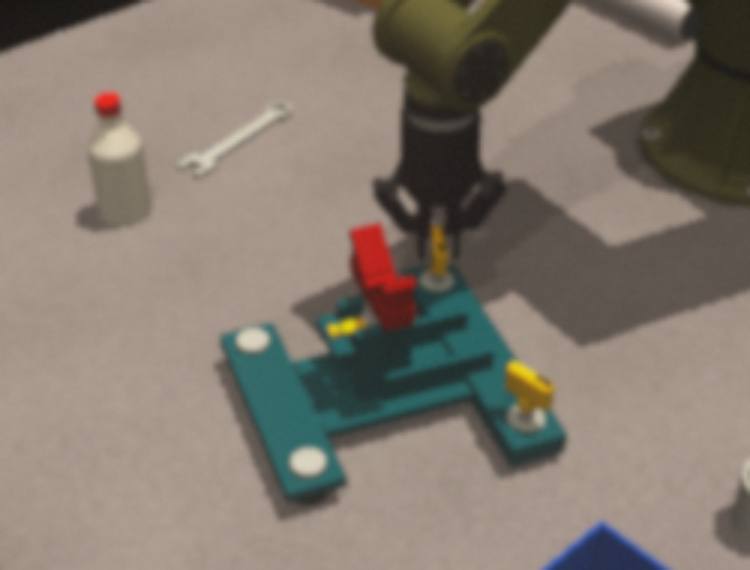

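View pics/w3.png

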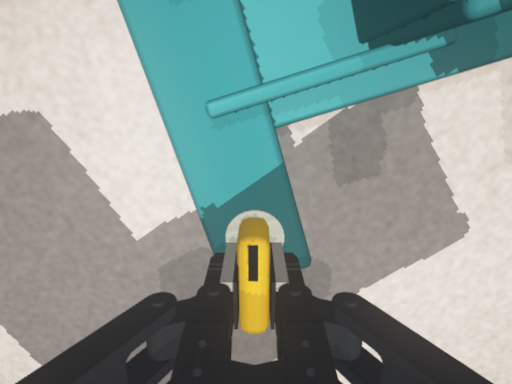

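```bash
python3 -m pendant '0 0 0 .1; 0 0 0 .1; 0 0 0 .1; 0 0 0 .1; 0 0 0 .1; 0 0 0 .1; 0 0 0 .1; 0 0 0 .1; 0 0 0 .1; 0 0 0 0'
python3 - <<'E'
from rig import *
from h import *
s=state();print(phi(s),s["eef_pos"],s["moment"],s["contact_force"])
E
python3 -m pendant '0 0 0 0; 0 0 0 0; 0 0 0 0; 0 0 0 0; 0 0 -.02 0; 0 0 -.03 0; 0 0 -.04 0; 0 0 -.04 0; 0 0 -.01 0; 0 0 0 0' 1
python3 - <<'E'
from rig import *
from h import *
s=state();print(phi(s),s["eef_pos"],s["q"],s["contact_force"])
for n in ("wrist","top"):
    d=get_image(n);cv2.imwrite(f"pics/{n}4.png",d["image"][:,:,::-1])
    for b in blobs(d["image"],"y",40): print(n,b)
    for b in blobs(d["image"],"w",90): 
        if b[0]<900 and abs(b[2][1][0]-b[2][1][1])<6:print(n,'w',b[0],b[1])
print(totool(s,[.545,.180,.20]))
E
```

```text
t: 6.1
eef_pos: [0.4793, -0.016, 0.0628]
orientation: [1.0, 0.027, 0.002, 0.0]
contact_force: [9.3, 3.1, -1.2]
opening: 0.0135
0.05440175608020192 [ 0.47932006 -0.01595753  0.06283374] [ 0.23277591 -1.82795684 -0.07243714] [ 9.3431015   3.14348065 -1.23647359]
t: 6.93
eef_pos: [0.479, -0.0162, 0.2053]
orientation: [1.0, 0.03, 0.003, 0.0]
contact_force: [0.2, 0.1, -1.1]
opening: 0.0855
0.06087792724587879 [ 0.4789812  -0.01624576  0.20530149] [-1.10329277e-01  1.63686418e-01  1.75161648e+00 -3.68839202e-05
  1.22082024e+00  1.39960427e+00] [ 0.17431515  0.12121073 -1.07725152]
wrist (np.int32(936), array([23.7, 89.7]), ((25.0, 90.0), (20.0, 50.0), 90.0))
wrist (np.int32(792), array([252.4, 186.8]), ((253.0, 186.0), (56.0, 18.0), 90.0))
top (np.int32(154), array([100.6, 148.8]), ((100.89688873291016, 148.85020446777344), (6.923989772796631, 22.14429473876953), 86.42366790771484))
top (np.int32(53), array([241.9, 157.4]), ((242.40000915527344, 157.1999969482422), (5.366563320159912, 10.733125686645508), 26.56505012512207))
top (np.int32(95), array([187.4, 193.9]), ((187.5, 194.0), (6.0, 17.0), 90.0))
top (np.int32(474), array([ 13. , 344.8]), ((13.257425308227539, 344.92572021484375), (28.159555435180664, 17.71166229248047), 5.710592269897461))
top (np.int32(98), array([496.1, 378.6]), ((496.5, 378.5), (9.0, 17.0), 90.0))
top w 376 [483.2  12.9]
top w 111 [221.2 128.5]
top w 132 [216.2 150.3]
top w 113 [280.2 148.5]
top w 211 [397.6 162.6]
[ 0.07780649 -0.19187105  0.00553511]
```

View pics/wrist4.png

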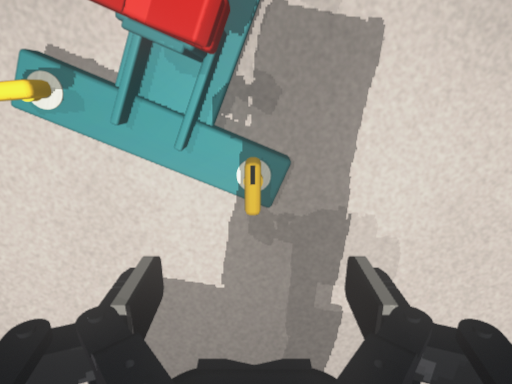

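```bash
python3 -m pendant '.013 -.032 0 0; .013 -.032 0 0; .013 -.032 0 0; .013 -.032 0 0; .013 -.032 0 0; .013 -.032 .005 0; 0 0 0 -.12; 0 0 0 -.12; 0 0 0 -.12; 0 0 0 -.12' >/dev/null && python3 -m pendant '0 0 0 -.12; 0 0 0 -.12; 0 0 0 -.12; 0 0 0 -.12; 0 0 0 -.12; 0 0 0 -.12; 0 0 0 -.12; 0 0 0 -.12; 0 0 0 -.12; 0 0 0 -.085'  && python3 -m pendant '0 0 0 0;0 0 0 0'
python3 - <<'E'
from rig import *
from h import *
s=state();print(phi(s),s["eef_pos"],s["q"],s["contact_force"])
d=get_image("wrist");cv2.imwrite("pics/w5.png",d["image"][:,:,::-1])
for b in blobs(d["image"],"y",60): print(b)
print(proj(d,[*s["eef_pos"][:2],.081]),proj(d,[*s["eef_pos"][:2],.096]))
E
```

```text
t: 8.7
eef_pos: [0.5435, 0.1801, 0.1948]
orientation: [0.655, 0.755, -0.002, -0.001]
contact_force: [0.8, 0.1, -0.7]
opening: 0.0851
t: 8.87
eef_pos: [0.5437, 0.1801, 0.1956]
orientation: [0.659, 0.752, -0.001, -0.001]
contact_force: [0.4, -0.1, -0.5]
opening: 0.0857
1.7028603962063635 [0.54368644 0.18012657 0.19557507] [2.55977467e-01 3.81946988e-01 1.49641897e+00 3.33105888e-06
 1.26588679e+00 1.23912823e-01] [ 0.41828686 -0.10538885 -0.52505052]
(np.int32(836), array([259.5, 187.5]), ((260.0, 186.0), (58.0, 18.0), 90.0))
(np.int32(1034), array([172.8, 354.2]), ((174.61537170410156, 353.92303466796875), (41.60251235961914, 34.946109771728516), 56.30992889404297))
[254.09185954 190.64631773] [254.05997316 196.33530648]
```

View pics/w5.png

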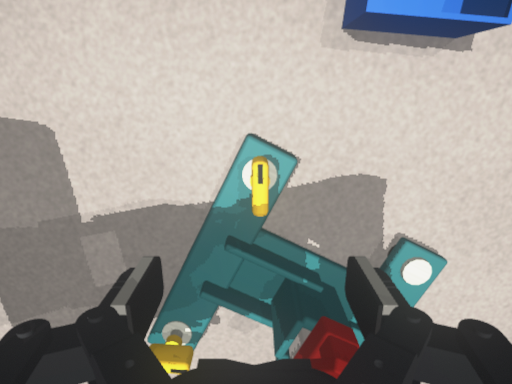

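```bash
python3 -m pendant '.002 .0045 .013 0; 0 0 .02 0; 0 0 .02 0; 0 0 .02 0; 0 0 .02 0; 0 0 .02 0; 0 0 .02 0; 0 0 0 0;0 0 0 0'
python3 - <<'E'
from rig import *
from h import *
d=get_image("wrist");cv2.imwrite("pics/w6.png",d["image"][:,:,::-1])
E
```

```text
t: 9.67
eef_pos: [0.5478, 0.1828, 0.063]
orientation: [0.658, 0.753, -0.001, -0.001]
contact_force: [0.2, 0.2, 0.2]
opening: 0.0851
```

View pics/w6.png

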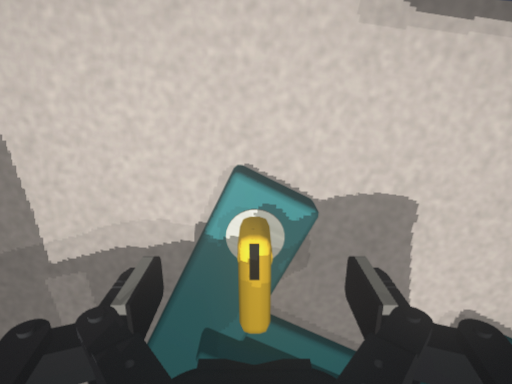

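```bash
python3 -m pendant '0 0 0 0; 0 0 0 0; 0 0 0 0; 0 0 0 0; 0 0 0 0; 0 0 0 0; 0 0 0 0' -1 40;  python3 -m pendant '0 0 0 .1; 0 0 0 .1; 0 0 0 .1; 0 0 0 .1; 0 0 0 .1; 0 0 0 .1; 0 0 0 .1; 0 0 0 .1; 0 0 0 .1; 0 0 0 .1'; python3 -m pendant '.0005 0 0 .1; 0 0 0 .1; 0 0 0 .1; 0 0 0 .1; 0 0 0 .1; 0 0 0 .1; 0 0 0 .1; 0 0 0 .1; 0 0 0 .03; 0 0 0 0'
python3 - <<'E'
from rig import *
from h import *
s=state();print(phi(s),s["eef_pos"],s["moment"],s["contact_force"])
E
```

```text
t: 10.3
eef_pos: [0.5483, 0.1829, 0.0646]
orientation: [0.658, 0.753, -0.0, 0.0]
contact_force: [-2.8, -0.6, 4.1]
opening: 0.0132
t: 11.13
eef_pos: [0.5485, 0.1825, 0.0645]
orientation: [0.939, 0.343, 0.0, 0.0]
contact_force: [-3.5, -4.8, 2.2]
opening: 0.013
t: 11.97
eef_pos: [0.5485, 0.1823, 0.0644]
orientation: [0.998, -0.063, -0.0, 0.001]
contact_force: [-4.8, -7.4, 5.5]
opening: 0.0135
-0.1267004238142087 [0.5485278  0.18230335 0.06438465] [-1.35283733  0.29046146 -0.12322253] [-4.77636935 -7.44400491  5.54716119]
```

Release, lift, and view.

```bash
python3 -m pendant '0 0 0 0; 0 0 0 0; 0 0 0 0; 0 0 0 0; 0 0 -.02 0; 0 0 -.03 0; 0 0 -.04 0; 0 0 -.04 0; 0 0 -.01 0; 0 0 0 0' 1
python3 - <<'E'
from rig import *
from h import *
s=state();print(phi(s),s["eef_pos"],s["contact_force"])
d=get_image("wrist");e=get_image("top");f=get_image("scene")
cv2.imwrite("pics/w7.png",d["image"][:,:,::-1]);cv2.imwrite("pics/t7.png",cv2.resize(e["image"][105:250,165:310,::-1],None,fx=4,fy=4,interpolation=cv2.INTER_CUBIC))
for n,g,am in (("w",d,60),("t",e,40)):
    for b in blobs(g["image"],"y",am): print(n,b[0],b[1],b[2][1:])
def rearcaps(g):
    return [b[1] for b in blobs(g["image"],"w",80) if b[0]<160 and abs(b[2][1][0]-b[2][1][1])<3]
print(rearcaps(e))
E
```

```text
t: 12.8
eef_pos: [0.5499, 0.1836, 0.2081]
orientation: [0.998, -0.062, 0.003, -0.001]
contact_force: [0.2, -0.1, 0.3]
opening: 0.0854
-0.1240399197258448 [0.54989348 0.18361791 0.2080552 ] [ 0.15760711 -0.11551763  0.28616933]
w 649 [442.9  43.2] ((21.50348663330078, 36.04996109008789), 18.43494987487793)
w 524 [11.5 70.9] ((28.24072265625, 27.45625877380371), 78.69007110595703)
w 753 [256.7 187.8] ((56.0, 17.0), 90.0)
w 1496 [473.6 230.5] ((53.0, 40.0), 90.0)
t 155 [100.8 148.8] ((7.0, 22.0), 90.0)
t 52 [242.8 157.1] ((5.5783185958862305, 10.429031372070312), 14.03624439239502)
t 98 [264.  220.2] ((18.0, 6.0), 90.0)
t 486 [ 13.1 344.7] ((28.35856056213379, 17.71166229248047), 5.710592269897461)
t 155 [498.7 378.8] ((10.0, 23.0), 90.0)
[array([221.5, 128.4]), array([280.4, 148.6])]
```

View pics/w7.png

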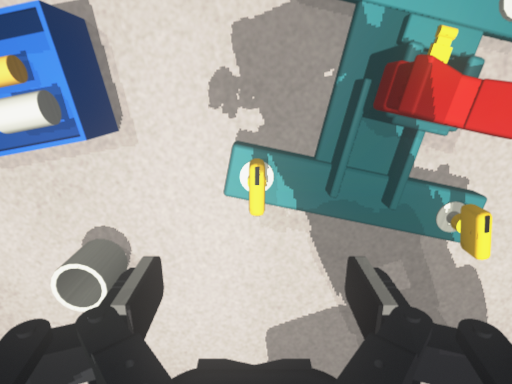

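View pics/t7.png

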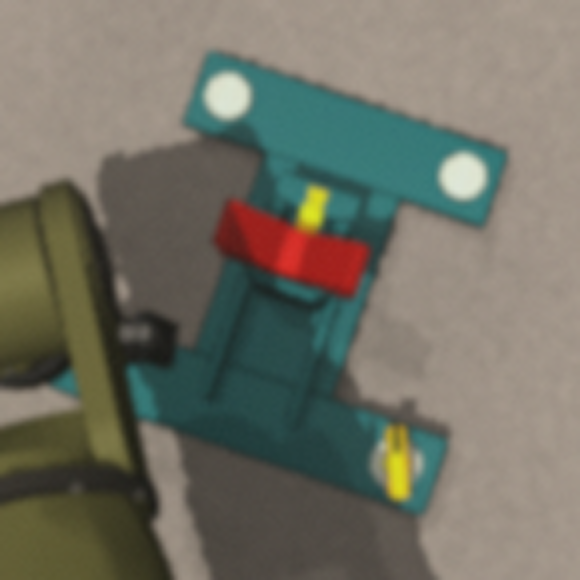

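Run:
```python
from rig import *
from h import *
s=state();print(totool(s,[.480,-.0165,.2]))
```

```text
[-0.0430049   0.20651424  0.00302258]
```

```bash
python3 -m pendant '-.0071 .0344 .002 0; -.0071 .0344 .001 0; -.0072 .0344 0 0; -.0072 .0344 0 0; -.0072 .0344 0 0; -.0072 .0344 0 0; 0 0 0 -.09; 0 0 0 -.09; 0 0 0 0; 0 0 0 0'
python3 - <<'E'
from rig import *
from h import *
s=state();print(phi(s),s["eef_pos"])
d=get_image("wrist");e=get_image("top")
cv2.imwrite("pics/w8.png",d["image"][:,:,::-1]);cv2.imwrite("pics/t8.png",cv2.resize(e["image"][105:250,165:310,::-1],None,fx=4,fy=4,interpolation=cv2.INTER_CUBIC))
for n,g,am in (("w",d,60),("t",e,40)):
    for b in blobs(g["image"],"y",am): print(n,b[0],b[1],b[2][1:])
print(proj(d,[*s["eef_pos"][:2],.081]))
E
```

```text
t: 13.78
eef_pos: [0.4801, -0.0162, 0.2001]
orientation: [1.0, 0.027, -0.001, -0.0]
contact_force: [-0.0, 0.2, -1.2]
opening: 0.0852
0.053124052403499 [ 0.48010641 -0.01620486  0.20012927]
w 1877 [15.1 91.7] ((64.0, 39.0), 90.0)
w 833 [254.4 188.5] ((57.0, 18.0), 90.0)
t 155 [100.7 148.8] ((7.0, 22.0), 90.0)
t 52 [242.8 157.1] ((5.5783185958862305, 10.429031372070312), 14.03624439239502)
t 100 [188.  193.7] ((6.310373783111572, 17.562604904174805), 8.746162414550781)
t 478 [ 13.1 344.8] ((28.27047348022461, 17.669044494628906), 6.340191841125488)
t 88 [496.7 378.2] ((15.20526123046875, 9.391485214233398), 26.56505012512207)
[254.5734672  188.15306225]
```

View pics/w8.png

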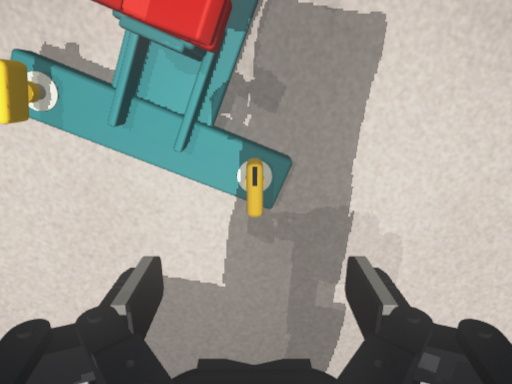

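```bash
python3 - <<'E'
from rig import *
from h import *
d=get_image("wrist")
M=mask(d["image"],"t")
pts=[]
for u in range(60,225,3):
    v=np.nonzero(M[:,u])[0]
    v=v[v<230]
    pts.append((u,v.max()))
pts=np.array(pts,np.float32)
l=cv2.fitLine(pts,cv2.DIST_HUBER,0,.01,.01).ravel();res=np.abs((pts-l[2:])@[-l[1],l[0]]);print(res.max())
a=onz(d,*(l[2:]-80*l[:2]),.038);b=onz(d,*(l[2:]+80*l[:2]),.038)
print("yaw front edge",np.arctan2(*(a-b)[[1,0]])-np.pi/2,a,b)
E
python3 -m pendant '0 0 .017 0; 0 0 .02 0; 0 0 .02 0; 0 0 .02 0; 0 0 .02 0; 0 0 .02 0; 0 0 .02 0; 0 0 0 0;0 0 0 0' && python3 -m pendant '0 0 0 0; 0 0 0 0; 0 0 0 0; 0 0 0 0; 0 0 0 0; 0 0 0 0; 0 0 0 0' -1 40
```

```text
0.49855202
yaw front edge -0.3327293426701097 [0.5163714  0.16932179 0.038     ] [0.46765345 0.02834626 0.038     ]
t: 14.68
eef_pos: [0.4801, -0.016, 0.0639]
orientation: [1.0, 0.028, -0.001, -0.0]
contact_force: [-0.2, 0.1, 1.4]
opening: 0.0853
t: 15.27
eef_pos: [0.4807, -0.0164, 0.0647]
orientation: [1.0, 0.028, 0.0, 0.0]
contact_force: [-1.3, -1.3, 5.4]
opening: 0.0133
```

```bash
python3 -m pendant '0 0 0 .06; 0 0 0 .06; 0 0 0 .05; 0 0 0 .02; 0 0 0 0;0 0 0 0'; python3 -c "
from rig import *
from h import *
print(phi(state()))"
python3 -m pendant '0 0 0 0; 0 0 0 0; 0 0 0 0; 0 0 0 0; 0 0 -.02 0; 0 0 -.03 0; 0 0 -.04 0; 0 0 -.04 0; 0 0 -.01 0; 0 0 0 0' 1
python3 - <<'E'
from rig import *
from h import *
s=state();print(phi(s),s["eef_pos"])
d=get_image("wrist");e=get_image("top");f=get_image("scene")
cv2.imwrite("pics/w9.png",d["image"][:,:,::-1]);cv2.imwrite("pics/s9.png",cv2.resize(f["image"][160:290,190:330,::-1],None,fx=4,fy=4,interpolation=cv2.INTER_CUBIC))
for n,g,am in (("w",d,60),("t",e,40)):
    for b in blobs(g["image"],"y",am)+blobs(g["image"],"r",300): print(n,b[0],b[1],b[2][1:])
M=mask(d["image"],"y")
ys,xs=np.nonzero(M[150:225,235:275]);
for v in range(3,70,6):
    x=xs[ys==v]
    if len(x): print(150+v,235+x.min(),235+x.max())
E
```

```text
t: 15.77
eef_pos: [0.4807, -0.0165, 0.0647]
orientation: [0.998, -0.067, 0.0, 0.0]
contact_force: [-0.7, -2.9, 6.4]
opening: 0.0131
-0.134496946327743
t: 16.6
eef_pos: [0.4816, -0.0163, 0.2074]
orientation: [0.998, -0.067, 0.003, 0.0]
contact_force: [0.6, 0.3, 0.2]
opening: 0.0857
-0.13410893228052034 [ 0.48163353 -0.01634563  0.20735717]
w 1885 [ 17.  141.3] ((58.0, 42.0), 90.0)
w 768 [254.3 188.3] ((55.0, 17.0), 90.0)
w 9107 [106.7  25.1] ((66.0, 194.0), 90.0)
t 154 [100.6 148.8] ((6.923989772796631, 22.14429473876953), 86.42366790771484)
t 49 [242.7 157.1] ((5.531727313995361, 10.195732116699219), 12.528807640075684)
t 102 [188.  193.7] ((6.411561012268066, 17.59069061279297), 9.462321281433105)
t 479 [ 13.1 344.8] ((28.259056091308594, 17.71166229248047), 5.710592269897461)
t 97 [495.9 378.6] ((9.0, 17.0), 90.0)
t 449 [237.5 167. ] ((36.99864196777344, 13.28156566619873), 18.43494987487793)
t 1700 [ 24.9 346. ] ((48.020809173583984, 58.781639099121094), 5.44033145904541)
165 248 261
171 247 262
177 247 262
183 246 263
189 247 261
195 247 261
201 247 261
207 247 261
213 249 260
```

View pics/w9.png

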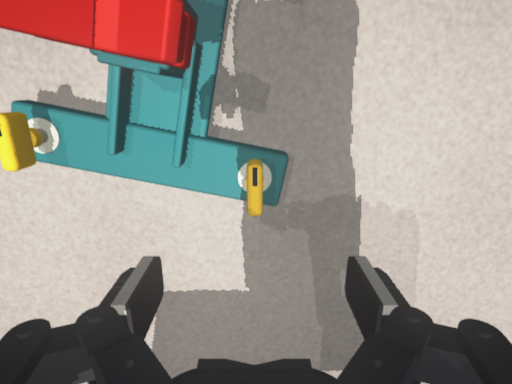

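View pics/s9.png

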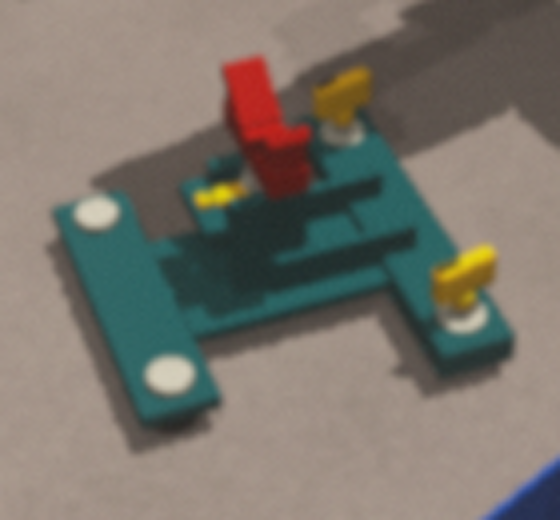

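Run:
```python
from rig import *
from h import *
s=state();d=get_image("top");e=get_image("scene")
print("pawl",tri(d,(242.7,157.1),e,(244.9,208.4)))
print(totool(s,[.608,.0505,.25]),phi(s)-1.238)
```

```text
pawl (array([0.6407458 , 0.03864397, 0.10172143]), np.float64(0.00042477885234883724))
[ 0.11789815 -0.08324506 -0.04743281] -1.3721829546590012
```

```bash
python3 -m pendant '0 0 -.02 0; 0 0 -.025 0; .0295 -.0208 0 0; .0295 -.0208 0 0; .0295 -.0208 0 0; .0295 -.0208 0 0; 0 0 0 -.115; 0 0 0 -.115; 0 0 0 -.115; 0 0 0 -.115' >/dev/null; python3 -m pendant '0 0 0 -.115; 0 0 0 -.115; 0 0 0 -.115; 0 0 0 -.115; 0 0 0 -.115; 0 0 0 -.115; 0 0 0 -.115; 0 0 0 -.107; 0 0 0 0; 0 0 0 0'
python3 - <<'E'
from rig import *
from h import *
s=state();print(phi(s),s["eef_pos"],s["q"])
d=get_image("wrist");cv2.imwrite("pics/w10.png",d["image"][:,:,::-1])
for b in blobs(d["image"],"r",300): print(b)
for z in (.15,.128): print(proj(d,[*s["eef_pos"][:2],z]))
E
```

```text
t: 18.52
eef_pos: [0.6084, 0.0504, 0.2481]
orientation: [0.815, 0.579, -0.001, -0.0]
contact_force: [0.7, 0.4, -0.4]
opening: 0.0856
1.234425132562472 [0.60842128 0.05037394 0.24814007] [2.26156645e-02 4.26012676e-01 1.31139004e+00 9.85753155e-06
 1.40588012e+00 3.58985696e-01]
(np.int32(4650), array([254.5, 200.3]), ((254.5, 200.5), (123.0, 43.0), 90.0))
[254.2979995  196.82065059]
[254.29587462 188.5964319 ]
```

View pics/w10.png

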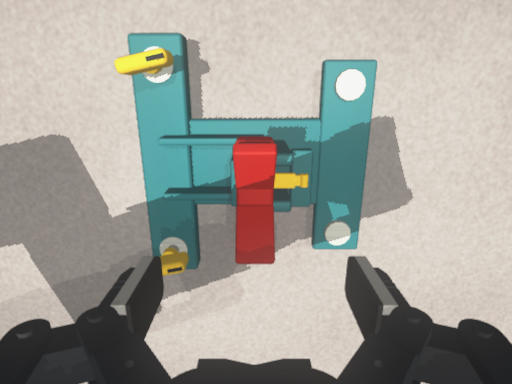

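```bash
python3 -m pendant '0 0 .02 0; 0 0 .02 0; 0 0 .02 0; 0 0 .02 0; 0 0 .02 0; 0 0 .015 0; 0 0 .006 0; 0 0 0 0; 0 0 0 0'; python3 -m pendant '0 0 0 0; 0 0 0 0; 0 0 0 0; 0 0 0 0; 0 0 0 0; 0 0 0 0' -1 40
python3 - <<'E'
from rig import *
from h import *
s=state();print(s["eef_pos"],s["contact_force"],phi(s))
d=get_image("wrist");cv2.imwrite("pics/w11.png",d["image"][:,:,::-1])
d=get_image("scene");cv2.imwrite("pics/s11.png",cv2.resize(d["image"][100:290,130:380,::-1],None,fx=3,fy=3))
E
```

```text
t: 19.32
eef_pos: [0.6088, 0.0504, 0.1288]
orientation: [0.815, 0.58, 0.0, 0.0]
contact_force: [0.1, 0.1, 0.6]
opening: 0.0855
t: 19.82
eef_pos: [0.6088, 0.0503, 0.1288]
orientation: [0.815, 0.58, 0.0, 0.0]
contact_force: [-0.0, 0.4, 3.1]
opening: 0.0297
[0.60880143 0.0503352  0.12882375] [-0.00840873  0.39914345  3.08373352] 1.2376993856616678
```

View pics/w11.png

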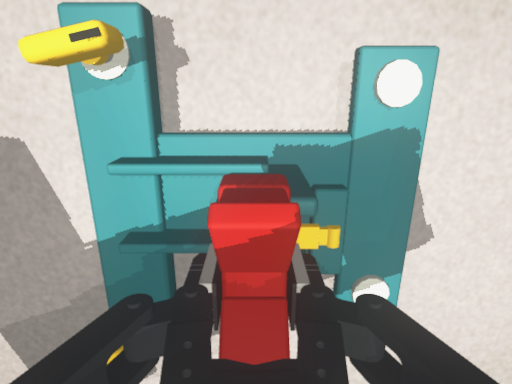

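View pics/s11.png

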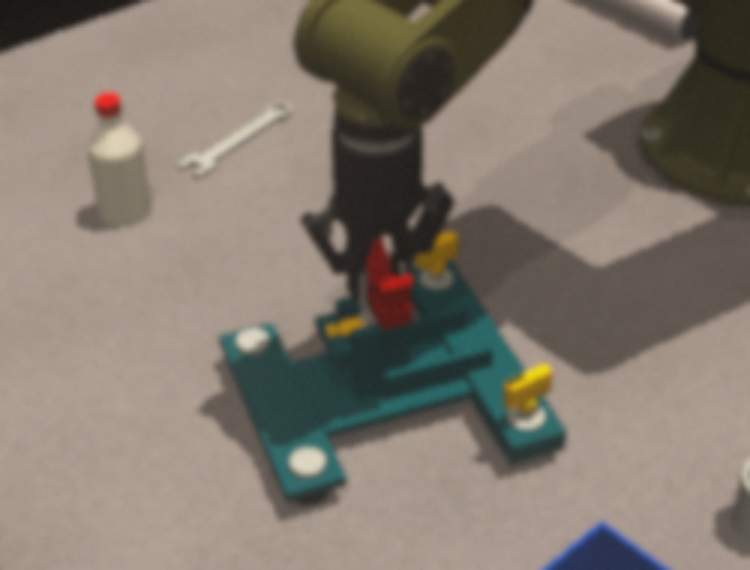

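```bash
python3 -m pendant '0 0 -.003 0; 0 0 -.004 0; 0 0 -.005 0; 0 0 -.006 0; 0 0 -.006 0; 0 0 -.006 0; 0 0 -.006 0;0 0 0 0;0 0 0 0' - 50
```

```text
t: 20.67
eef_pos: [0.6086, 0.0504, 0.164]
orientation: [0.815, 0.58, 0.0, 0.0]
contact_force: [4.4, -0.3, -3.1]
opening: 0.0291
```

```bash
python3 -m pendant '0 0 0 0;0 0 0 0'; python3 -c "
from rig import *
from h import *
s=state();print(s['eef_pos'],s['contact_force'],s['moment'])
d=get_image('wrist');cv2.imwrite('pics/w12.png',d['image'][:,:,::-1])"
```

```text
t: 20.83
eef_pos: [0.6086, 0.0504, 0.1639]
orientation: [0.815, 0.58, -0.0, -0.0]
contact_force: [4.4, -0.2, -5.7]
opening: 0.0288
[0.60860514 0.05037735 0.16386979] [ 4.39690164 -0.18026083 -5.71159745] [-0.05742693 -1.16028992 -0.03010555]
```

View pics/w12.png

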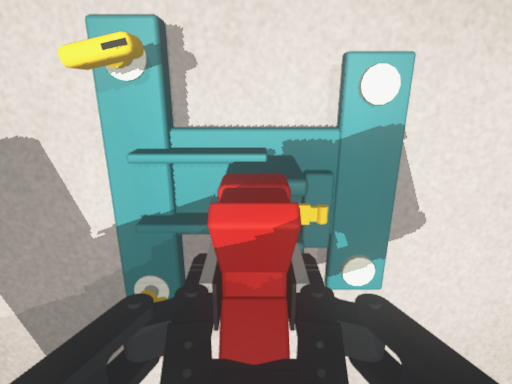

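```bash
python3 -m pendant '0 0 -.003 0; 0 0 -.004 0; 0 0 -.005 0; 0 0 -.005 0; 0 0 -.005 0; 0 0 -.004 0; 0 0 0 0;0 0 0 0;0 0 0 0'; python3 -m pendant '0 0 0 0;0 0 0 0'
```

```text
t: 21.63
eef_pos: [0.6086, 0.0504, 0.19]
orientation: [0.815, 0.58, 0.0, 0.0]
contact_force: [4.7, -0.9, -3.1]
opening: 0.0294
t: 21.8
eef_pos: [0.6086, 0.0504, 0.19]
orientation: [0.815, 0.58, 0.0, -0.0]
contact_force: [5.1, -0.2, -4.3]
opening: 0.0293
```

```bash
python3 -m pendant '0 0 -.002 0; 0 0 -.002 0; 0 0 0 0;0 0 0 0;0 0 0 0'; python3 -c "
from rig import *
from h import *
d=get_image('wrist');cv2.imwrite('pics/w13.png',d['image'][:,:,::-1]);d=get_image('scene');cv2.imwrite('pics/s13.png',cv2.resize(d['image'][100:290,130:380,::-1],None,fx=3,fy=3))"
```

```text
t: 22.22
eef_pos: [0.6086, 0.0504, 0.1939]
orientation: [0.815, 0.58, -0.0, -0.0]
contact_force: [6.0, -0.6, -4.4]
opening: 0.0288
```

View pics/w13.png

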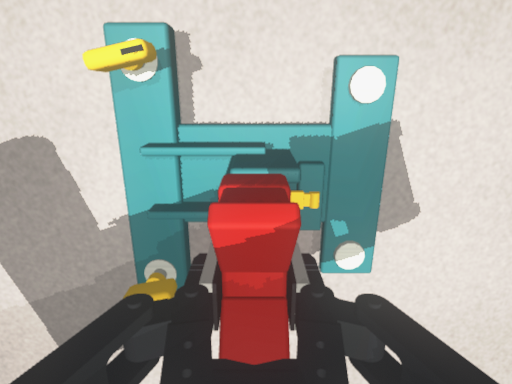

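View pics/s13.png

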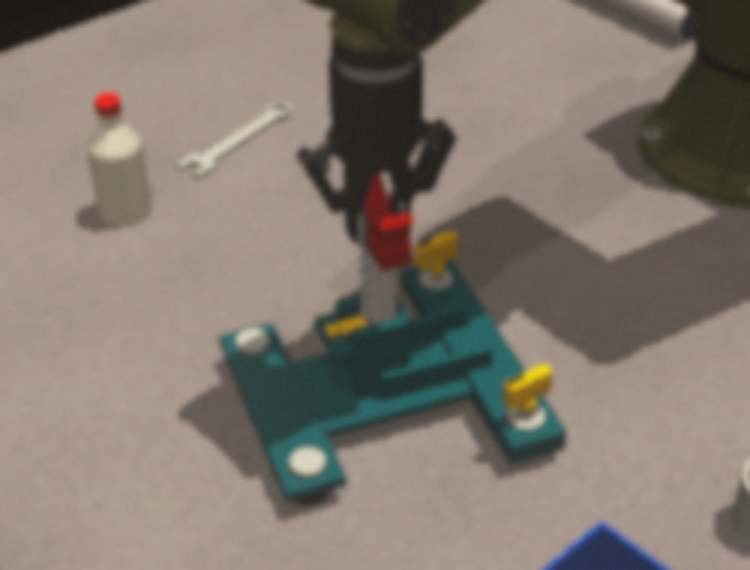

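```bash
python3 -m pendant '0 0 .001 0; 0 0 .001 0; 0 0 .001 0;0 0 .001 0;0 0 .001 0;0 0 0 0;0 0 0 0;0 0 0 0'; python3 -m pendant '0 0 .001 0; 0 0 0 0;0 0 0 0;0 0 0 0'
```

```text
t: 22.98
eef_pos: [0.6086, 0.0504, 0.189]
orientation: [0.815, 0.58, -0.0, -0.0]
contact_force: [5.5, -1.0, -4.3]
opening: 0.0285
t: 23.32
eef_pos: [0.6087, 0.0504, 0.1887]
orientation: [0.815, 0.58, 0.0, 0.0]
contact_force: [3.1, -0.3, 3.4]
opening: 0.0289
```

```bash
python3 -m pendant '0 0 0 0; 0 0 0 0; 0 0 0 0; 0 0 0 0; 0 0 0 0; 0 0 0 0; 0 0 -.01 0; 0 0 -.03 0; 0 0 -.04 0; 0 0 -.03 0' 1; python3 -m pendant '-.03 0 0 0; -.04 0 0 0; -.04 0 0 0; -.04 0 0 0; -.04 0 0 0; -.04 0 0 0; 0 0 0 0; 0 0 0 0'
python3 - <<'E'
from rig import *
from h import *
s=state();print(s["eef_pos"],phi(s))
d=get_image("wrist");e=get_image("top");f=get_image("scene")
cv2.imwrite("pics/w14.png",d["image"][:,:,::-1]);cv2.imwrite("pics/t14.png",e["image"][:,:,::-1]);cv2.imwrite("pics/s14.png",cv2.resize(f["image"][130:290,160:360,::-1],None,fx=4,fy=4,interpolation=cv2.INTER_CUBIC))
M=mask(e["image"],"y")
for b in blobs(e["image"],"y",40)+blobs(e["image"],"r",300): print(b[0],b[1],b[2][1:])
print([b[1] for b in blobs(e["image"],"w",80) if b[0]<160 and abs(b[2][1][0]-b[2][1][1])<3])
for b in blobs(f["image"],"r",300): print("s",b[0],b[1])
for h in (0,.045,.06,.075): print(h,proj(f,[.609,.0505,.143+h]),proj(e,[.609,.0505,.143+h]))
for u,v in ((188,194),(264,220)):
    ys,xs=np.nonzero(M[v-13:v+14,u-13:u+14]);p=np.c_[xs+u-13.,ys+v-13]
    if len(p)<40: continue
    cc=p.mean(0);w=np.linalg.svd(p-cc)[2][0]
    a=onz(e,*(cc-8*w),.094);b=onz(e,*(cc+8*w),.094);t=np.arctan2(*(b-a)[[1,0]])
    print("screw",(-.333-t+np.pi/2)%np.pi-np.pi/2)
E
```

```text
t: 24.15
eef_pos: [0.6085, 0.0504, 0.3019]
orientation: [0.815, 0.58, 0.001, 0.001]
contact_force: [0.7, -0.8, 1.1]
opening: 0.0851
t: 24.82
eef_pos: [0.5327, -0.1687, 0.2992]
orientation: [0.815, 0.579, 0.0, 0.0]
contact_force: [-0.1, -0.4, -0.3]
opening: 0.0855
[ 0.5327406  -0.16867528  0.29916733] 1.2345289575045117
155 [100.8 148.8] ((7.0, 22.0), 90.0)
101 [187.9 193.7] ((6.411561012268066, 17.59069061279297), 9.462321281433105)
87 [264.  220.1] ((4.603171348571777, 18.412687301635742), 9.462322235107422)
486 [ 13.1 344.7] ((28.35856056213379, 17.71166229248047), 5.710592269897461)
142 [498.7 378.8] ((9.0, 23.0), 90.0)
499 [236.6 163.6] ((38.95325469970703, 14.103765487670898), 17.927921295166016)
1746 [ 24.9 346. ] ((48.21043014526367, 59.01866149902344), 5.440331935882568)
[array([221.5, 128.4]), array([280.5, 148.5])]
s 2912 [136.   12.4]
s 900 [491.2 101.3]
s 433 [255.7 173.2]
s 536 [503.8 258.2]
0 [256.60904859 193.86200204] [237.63686674 167.08084928]
0.045 [256.38237583 180.47794482] [237.06394128 164.55115139]
0.06 [256.30435708 175.87127085] [236.86242347 163.66136866]
0.075 [256.22505722 171.18895329] [236.6552655  162.74668231]
screw -0.18081135288053396
screw -0.17429999573034305
```

View pics/s14.png

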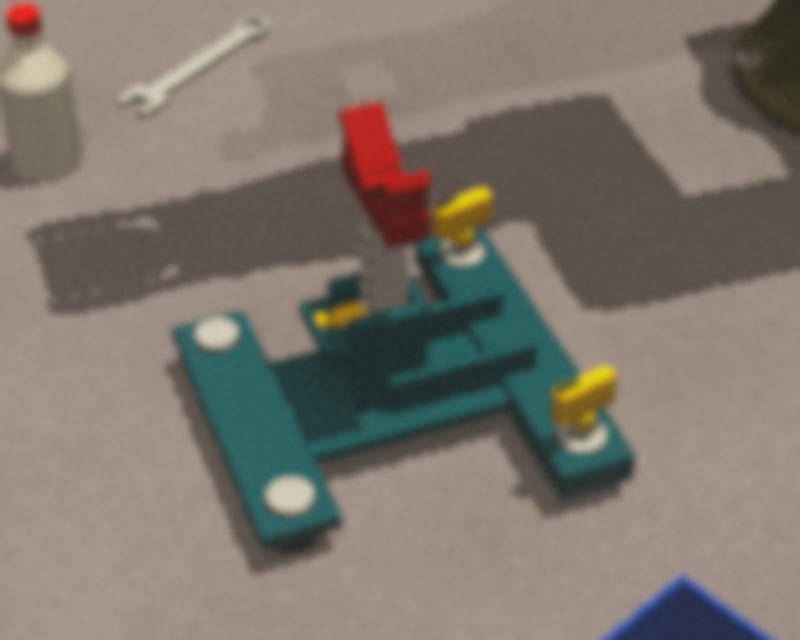

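View pics/t14.png

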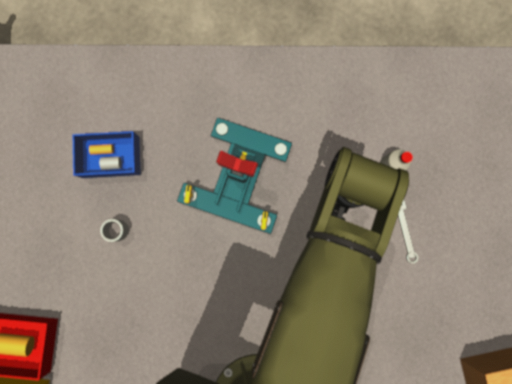

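View pics/w14.png

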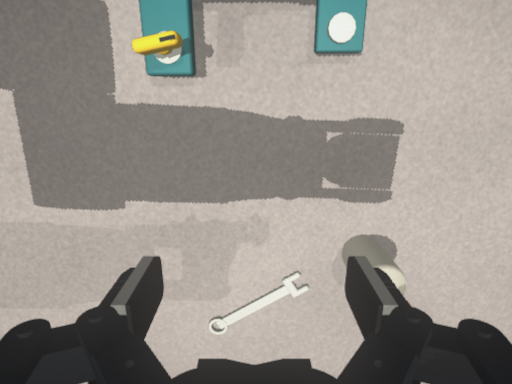

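```bash
python3 -c "
from rig import *
print(state()['contact_force'],close_job())"
```

```text
the job is handed in; nothing more can be done
[-1.11190294  0.33429863  0.03353718] None
```

I turned both front wing screws clockwise to about -0.20 rad, then lifted the red saddle four clicks and let it rest on the pawl. I then let go, moved the arm clear and handed the job in at about 25 s.

- **Screws:** the held wing angles gave about -0.21 on the left and -0.20 on the right. The coarser top view at the end read -0.18 and -0.17, so the two differ by 0.02 to 0.03 rad, which is about 0.05 mm of foot height.
- **Saddle:** I lifted it about 65 mm and lowered it until the pawl took the load at 59.9 mm, when the vertical force on the tool changed sign. After release, both fixed cameras showed the saddle where a 60 mm lift should put it, to within about 0.3 pixel, with one click being about 4.6 pixels in the scene view.
- **Surroundings:** the stand's rear caps stayed within about 0.4 pixel of their starting positions, and the bin, coupling, bottle and wrench look unmoved. The highest sideways force on the tool that I saw was about 10 N.

I did not measure level or firmness directly. I inferred both from the screw angles, because the cameras cannot resolve tenths of a millimetre.

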